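# Couple the cup-drying arm to its ball pivot

## Task

Mount the cup-drying arm on its ball pivot: take the arm by its socket head from the wooden rest block, set the socket over the ball and press it down, feeling for the snap, until the ball is fully home. Let go so that the arm stands on the ball and its two feet on the worktop, then press the latch lever all the way down so that it locks. Press firmly but never with more than 25 N on the ball or the lever, and leave the mug, the two spice jars and the matchbox where they are.

Things in the scene. Friction and masses are not known exactly. Their poses are not given: they have to be found in the camera images.
- ball_base: Pivot fixed to the worktop: steel disc 90 mm wide, on its axis a stem with a steel ball 28 mm across. Origin: on the axis at the worktop. The ball is straight above it at a height that differs each time and is not measured: ball centre 44 to 66 mm above the worktop; feel for it. The stem keeps its height; the ball gives on a rubber bush, 10 N per mm, at most 3 mm, then rigid.
- rest_block: Round wooden block 50 mm wide and 28 mm high with a 22 mm stud 5 mm high on top, fixed to the worktop, on which the socket head of the arm stands at the start. Origin: centre of its underside.
- socket_head (a point): Centre of the drying arm's socket head: inverted aluminium cup 50 mm across, 38 mm high, with two black flats 53 mm apart across y (30 mm long, from 10 to 36 mm above the rim), to be gripped from above. Axes: x along the arm to its tail, y across, z up the socket axis. The rim is 19 mm below this point, the top 19 mm above. The whole arm is loose, 160 mm long, 0.3 to 0.45 kg.
- socket_rim (a point): Centre of the open rim under the socket head, same axes. The mouth is a funnel, 42 mm wide at the rim, narrowing to a 30.4 mm bore 6 mm up; it takes the ball up to about 4 mm off-centre. The flat roof is 30 mm above the rim, so the fully home ball has its centre 16 mm above it. Two sprung plungers resist the ball from 9 to 2 mm short of home: push 8 to 14 N; the weight alone does not seat it.
- tail (a point): Middle of the cross bar at the arm's tail (bar 68 mm long across), 150 mm from the socket axis, 27 mm above the rim plane, same axes. A leg at y = +-32 mm goes down to a foot 55 mm below this point and up as a cup peg to 58 mm above it. When the seated arm is let go, the tail sinks until both feet stand on the worktop, the arm then sloping by up to 0.15 rad.
- latch_lever (a joint): Latch lever on the drying arm. Hinge line along y, 30 mm from the socket axis towards the tail, 11 mm above the point socket_head. 0 = open, pointing to the tail and up 40 degrees; 0.70 = fully down along the arm. Friction 0.25 N m (3 to 5 N at its pad); stays where it is left. Its jaw then grips under the ball; if the ball is not home the jaw strikes it and the lever stops short.
- lever_pad (a point): Centre of the upper face of the lever's black end pad (20 mm long, 13 mm wide), where it is pressed, 80 mm from the hinge line. With the arm level: fully down it is 109 mm from the socket axis towards the tail and 25 mm above the point socket_head; fully open, 81 mm from the axis and 73 mm above it.
- mug: Plain terracotta-red mug, 82 mm across, 90 mm high, standing loose to the left. Bystander. Origin: centre of its underside.
- spice_jar: Spice jar with a green cap, 46 mm across, 106 mm high, standing loose behind the work. Bystander. Origin: centre of its underside.
- pepper_jar: Spice jar with a dark brown cap, 44 mm across, 105 mm high, standing loose to the right of the first. Bystander. Origin: centre of its underside.
- matchbox: Matchbox 36x56x15 mm lying near the front edge to the left of the pivot. Bystander.

How it is judged:
By the outcome, as a careful person would: the job done as asked, in the order asked, and still so for the second after the job is handed in, with the robot touching nothing.
It also fails if it takes over 67 s, if anything falls off the work surface, if the arm or the gripper's body presses on something with over 40 N, if the wrist force passes 120 N, or if a joint passes its speed limit or range.

## Robot

A 7-joint arm with a two-finger parallel gripper is mounted at the origin on a cart in front of the work surface, level with it; the furniture and walls round the work are solid. World frame = base frame: x ahead of the robot, y to its left, z up, the work surface at z = 0. Lengths are in mm, angles in rad, forces in N, time in s.
With the tool pointing down it reaches from about 425 to 925 mm from the base axis. Payload 6.8 kg.
Tool frame: the origin (TCP) lies midway between the tips of the shut fingers; the grasp point (between the pads) lies 19 mm behind it; z points along the fingers, y is the direction in which the jaws open and shut (so a half turn about z gives the same grasp; the last joint's range is limited). The gripper opens to 88 mm and grips with 3 to 60 N. Pads are 20 mm wide; open, the fingers measure 115 mm over their backs; the gripper's body (75 mm by 178 mm) begins 61 mm behind the grasp point.
Start: joints at [-1.363, 0.477, 0.022, 1.555, -0.011, 1.109, -0.083], TCP at [209.636, 641.639, 222.664] pointing down, gripper open.
Joint ranges: [-2.96, 2.96], [-0.34, 2.1], [-1.41, 1.46], [0.24, 2.44], [-1.37, 4.51], [0.17, 1.92], [-2.96, 2.96]. Speed limits (rad/s): [2.39, 2.39, 3.14, 3.14, 3.14, 3.14, 3.14].

## Interface

Orientations are given as a unit quaternion [x, y, z, w].
In Python, from plant import telemetry, read_camera, order gives the robot as it stands. The module is installed in compiled form; this text tells all that it offers.
- The arm moves only by the tool servo_tool, never from a script. Its argument "plan" is a list of rows, each a list of 3 entries, a list of its own where there are three numbers: the shift along the world's x, y, z in cm, then the turn, a rotation vector about the world's x, y, z in rad, then the gripper's target within -1 to 1 (fully open at 1, half-way at 0, shut at -1). In form: [[[dx, dy, dz], [wx, wy, wz], jaw], ...]. A call has 1 to 12 rows; each row shifts and turns the commanded pose from where the row before left it; what a row does not reach is not made up. A row lasts 1/8 s, in which the tool goes at most 62.5 mm and 10.7 degrees, less where a joint would pass 70% of its speed; a pose out of reach is approached as far as the arm can. A call is refused whole if a number of a shift passes 6.25 or a number of a turn 0.188, either way. A call with a gripper value outside its range is refused whole. The fingers move at their own pace and stop on an object; "squeeze" is the grip in N (left out, the last holds). Time passes only in rows, so rows that do not move let the fingers close. It gives the time, the measured TCP pose, the force and the opening at its end, in the units of the state.
- telemetry.sense(): the state, without advancing time (a new reading comes with each control period).
- read_camera(name): name is "side" or "top" or "wrist"; returns a dict with "img" (420x560x3 uint8, red, green, blue), "fx", "fy", "cx", "cy" (pixels), "rvec" (rotation vector, rad) and "tvec" (3), from world to camera coordinates, as OpenCV has them. Camera axes: x right, y down, z forward; pixel columns grow to the right and rows downward; lengths in mm; the calibration is good to about 2 mm. The wrist camera is an equidistant fisheye: a pixel r from the principal point sees the ray r / f radians off the axis. A picture is of the moment at which its call begins. There is no depth.
- order.finish_job(): hands the job in, once; it reports no verdict.
The state is a dict: "time": time; "joint_positions": joint angles; "qvel": joint speeds; "tau": joint torques, N m; "ee_pos": TCP position; "tool_rot": TCP orientation; "ft_force": force on the tool from outside, world axes, zero at the start; "ft_torque": the same for the moment, N m; "gripper_width": finger opening in mm.
Only numpy, scipy, OpenCV 4.12 (cv2) and the standard library are available. Lean on these libraries where they do the work, as an engineer would, in place of code of your own. Each camera call takes 0.05 s, during which the arm holds its last target. There are 200 camera calls.

## Working session

There is one attempt and no reset: what is moved stays moved. The work goes in short steps, Python scripts to look and compute and a tool call to move; the robot and the scene stay as the last step left them, time stands still between calls to the robot, and variables do not carry over. Pictures are saved under pics/ and viewed, about 8 in all and at most 12, crops included, and the job is handed in when it is done.

Besides the shell and the picture viewer there is one more tool, called after ">>>" as name(argument=value, ...), one argument or row to a line, values as JSON. servo_tool: Moves the arm, as the interface text tells. Its arguments: {"type":"object","properties":{"plan":{"type":"array","items":{"type":"array"}},"squeeze":{"type":"number"}},"required":["plan"]}

```bash
mkdir -p pics; ls; cat > h.py <<'E'
import numpy as np, cv2
from plant import telemetry, read_camera, order
def cam(n):
    c=read_camera(n); c['R']=cv2.Rodrigues(np.array(c['rvec'],float))[0]; c['t']=np.array(c['tvec'],float).ravel(); c['n']=n; return c
def save(c,f): cv2.imwrite('pics/'+f,c['img'][:,:,::-1])
def ray(c,u,v):
    x=(u-c['cx'])/c['fx'];y=(v-c['cy'])/c['fy']
    if c['n']=='wrist':
        r=np.hypot(x,y); s=np.sin(r)/r if r>1e-9 else 1; d=np.array([x*s,y*s,np.cos(r)])
    else: d=np.array([x,y,1.])
    d=c['R'].T@d; return -c['R'].T@c['t'], d/np.linalg.norm(d)
def onz(c,u,v,z):
    o,d=ray(c,u,v); return o+d*(z-o[2])/d[2]
def tri(*obs):
    A=np.zeros((3,3));b=np.zeros(3);L=[]
    for c,u,v in obs:
        o,d=ray(c,u,v);P=np.eye(3)-np.outer(d,d);A+=P;b+=P@o;L.append((o,P))
    p=np.linalg.solve(A,b); return p,[np.linalg.norm(P@(p-o)) for o,P in L]
def proj(c,p):
    q=c['R']@np.array(p,float)+c['t']
    if c['n']=='wrist':
        r=np.hypot(q[0],q[1]); th=np.arctan2(r,q[2]); k=th/max(r,1e-9)
        return c['cx']+c['fx']*q[0]*k, c['cy']+c['fy']*q[1]*k
    return c['cx']+c['fx']*q[0]/q[2], c['cy']+c['fy']*q[1]/q[2]
E
python3 - <<'E'
from h import *
for n in ['top','side']:
    c=cam(n); save(c,n+'0.png'); print(n,c['fx'],c['cx'],c['cy'],-c['R'].T@c['t'],c['R'][2])
print(telemetry.sense())
E
```

```text
pics
top 389.18822939389116 284.40040719787066 210.68218451123275 [ 413.37463262    9.69089216 1067.35219311] [ 0.12385982 -0.00450221 -0.99228951]
side 408.8121061355367 284.1910467245775 207.05908402714016 [ -97.9057046  -328.33115933  924.47119432] [ 0.58094574  0.31241527 -0.75159747]
{'time': 0.1, 'joint_positions': array([-1.36308258,  0.47772791,  0.02232065,  1.55634377, -0.01152016,
        1.10930312, -0.08306962]), 'qvel': array([-8.43269837e-04, -2.83959887e-03, -3.45199540e-06, -1.03798033e-03,
       -1.87196715e-03, -7.65604347e-04,  2.51998348e-04]), 'tau': array([ 4.02561986e-03, -5.84095252e+01,  1.53951142e+00, -2.73313808e+01,
       -5.42920351e-02,  1.31703648e-02,  3.77322237e-05]), 'ee_pos': array([209.47075966, 641.09913805, 221.77521753]), 'tool_rot': array([ 1.57221264e-01,  9.87563056e-01, -8.23079900e-04, -8.42235411e-05]), 'ft_force': array([-0.39018169,  0.40313453,  0.40356491]), 'ft_torque': array([ 0.02460232, -0.00036094,  0.0878386 ]), 'gripper_width': 87.77705808358151}
```

View pics/top0.png

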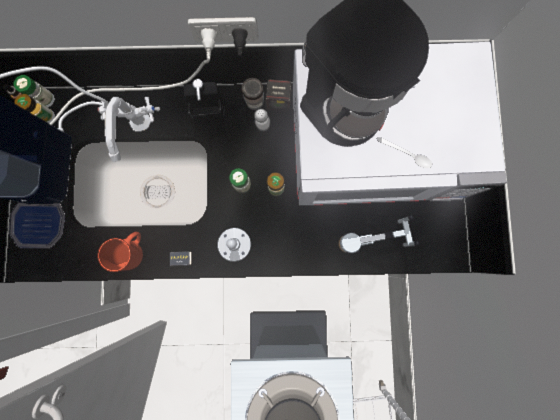

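View pics/side0.png

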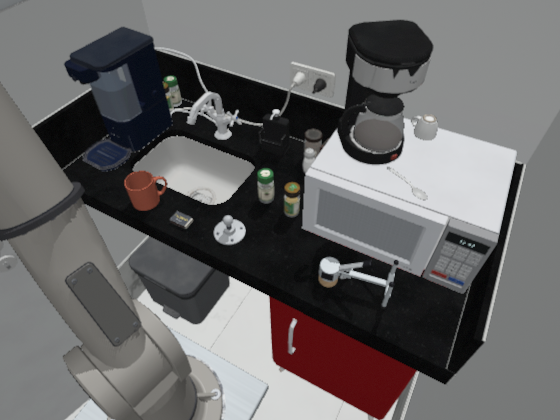

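The top view shows the pivot disc at (234,244), the socket head at (350,242), the tail bar at (404,232), the jars at (240,180) and (276,184), the mug at (119,252) and the matchbox at (180,258). In the side view the pivot is at (230,231), the head at (330,270) and the tail at about (388,280). Next, enlarged crops.

```bash
python3 - <<'E'
from h import *
t=cam('top');s=cam('side')
def crop(c,u,v,w,h,k): return cv2.resize(c['img'][v:v+h,u:u+w],(w*k,h*k),interpolation=cv2.INTER_CUBIC)
a=np.vstack([np.hstack([crop(t,330,205,100,60,5),crop(t,205,215,60,60,5)]),np.hstack([crop(s,310,245,100,60,5),crop(s,200,200,60,60,5)])])
cv2.imwrite('pics/crop1.png',a[:,:,::-1])
for nm,u,v,z in [('disc',234,244,8),('head',350,242,66),('tail',404,232,55),('mug',119,256,90),('sp',240,176,106),('pp',276,181,105),('match',180,258,15),('mw base',300,203,0),('edge',300,275,0)]:
    print(nm,onz(t,u,v,z).round())
E
```

```text
disc [458. 144.   8.]
head [ 454. -161.   66.]
tail [ 477. -305.   55.]
mug [431. 420.  90.]
sp [624. 115. 106.]
pp [609.  25. 105.]
match [423. 288.  15.]
mw base [567. -39.   0.]
edge [370. -34.   0.]
```

View pics/crop1.png

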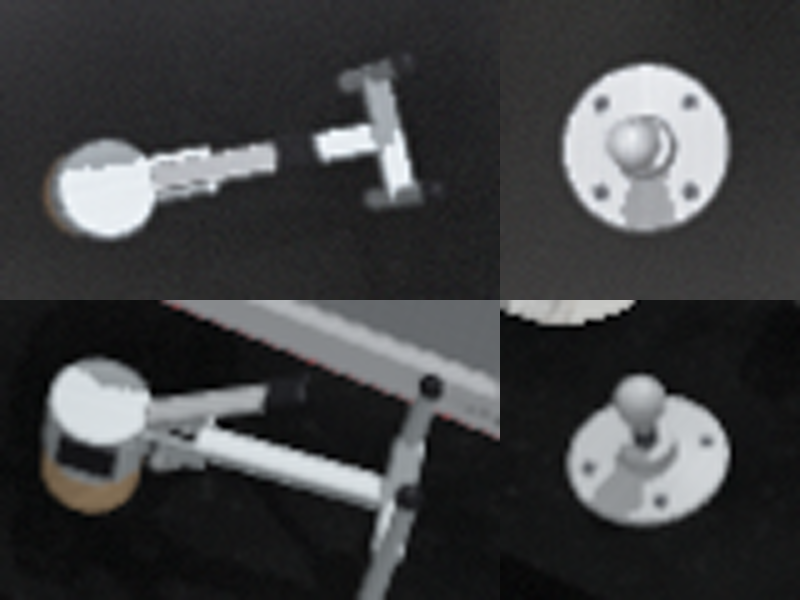

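```bash
python3 - <<'E'
from h import *
t=cam('top');s=cam('side')
f=lambda x,y,X0,Y0,u0,v0:(u0+(x-X0+.5)/5-.5, v0+(y-Y0+.5)/5-.5)
ta=lambda x,y:(t,)+f(x,y,0,0,330,205); tb=lambda x,y:(t,)+f(x,y,500,0,205,215)
sa=lambda x,y:(s,)+f(x,y,0,300,310,245); sb=lambda x,y:(s,)+f(x,y,500,300,200,200)
P={}
for nm,a,b in [('head',ta(106,188),sa(100,402)),('pegL',ta(403,62),sa(432,386)),('pegR',ta(430,188),sa(408,495)),('pad',ta(296,150),sa(290,390)),('ball',tb(634,147),sb(640,400)),('disc',tb(646,147),sb(648,460))]:
    P[nm],e=tri(a,b); print(nm,P[nm].round(1),np.round(e,1))
m=(P['pegL']+P['pegR'])/2; d=m-P['head']; print('dir',d,np.degrees(np.arctan2(d[1],d[0])))
w=P['pegL']-P['pegR']; print('bar',w,np.degrees(np.arctan2(w[1],w[0])))
# mask fits
for c,nm,p in [(t,'head',P['head']),(t,'disc',P['disc']),(s,'disc',P['disc'])]:
    g=c['img'].min(2); u,v=map(int,proj(c,p)); m_=(g[v-25:v+26,u-25:u+26]>90).astype(np.uint8)
    cs=cv2.findContours(m_,0,2)[0]; k=max(cs,key=cv2.contourArea); el=cv2.fitEllipse(k); print(nm,c['n'],el, onz(c,el[0][0]+u-25,el[0][1]+v-25,p[2]).round(1))
E
```

```text
head [ 452.8 -162.9   66.1] [0.6 0.6]
pegL [ 510.2 -305.6  108.9] [0.4 0.4]
pegR [ 447.7 -315.1  108.8] [0.4 0.4]
pad [ 467.5 -247.8  119.4] [0.1 0.1]
ball [455.3 144.1  59.8] [0.4 0.4]
disc [457.1 145.6   3.4] [1.1 1.1]
dir [  26.21500066 -147.45091747   42.66058944] -79.9188354166086
bar [62.50074905  9.48502913  0.10230779] 8.62928588355622
head top ((29.67792320251465, 24.658266067504883), (17.71686363220215, 36.09648895263672), 80.03752136230469) [ 454.3 -173.5   66.1]
disc top ((25.63100242614746, 25.03976058959961), (32.715354919433594, 33.390254974365234), 25.90073585510254) [457.6 145.2   3.4]
disc side ((25.036237716674805, 24.651512145996094), (27.61685562133789, 30.964170455932617), 80.48623657226562) [459.2 148.9   3.4]
```

>>> servo_tool(
  plan=[
    [[3.1, -4.9, 0], [0, 0, -0.08], 1],
    [[3.1, -4.9, 0], [0, 0, -0.08], 1],
    [[3.1, -4.9, 0], [0, 0, -0.08], 1],
    [[3.1, -4.9, 0], [0, 0, -0.08], 1],
    [[3.1, -4.9, 0], [0, 0, -0.08], 1],
    [[3.1, -4.9, 0], [0, 0, -0.08], 1],
    [[3.1, -4.9, 0], [0, 0, -0.08], 1],
  ],
)

```text
time: 1.18
ee_pos: [427.5, 297.0, 223.0]
tool_rot: [0.425, 0.905, 0.0, 0.0]
ft_force: [0.9, 1.2, -0.2]
gripper_width: 87.8
```

>>> servo_tool(
  plan=[
    [[0.3, -5.7, 0], [0, 0, -0.066], 1],
    [[0.3, -5.7, 0], [0, 0, -0.066], 1],
    [[0.3, -5.7, 0], [0, 0, -0.066], 1],
    [[0.3, -5.7, 0], [0, 0, -0.066], 1],
    [[0.3, -5.7, 0], [0, 0, -0.066], 1],
    [[0.3, -5.7, 0], [0, 0, -0.066], 1],
    [[0.3, -5.7, 0], [0, 0, -0.066], 1],
    [[0.3, -5.7, 0], [0, 0, -0.066], 1],
    [[0, 0, 0], [0, 0, 0], 1],
    [[0, 0, 0], [0, 0, 0], 1],
  ],
)

```text
time: 2.42
ee_pos: [450.5, -156.8, 222.5]
tool_rot: [0.646, 0.764, 0.0, -0.0]
ft_force: [0.7, -1.0, -0.2]
gripper_width: 87.9
```

```bash
python3 - <<'E'
from h import *
from scipy.spatial.transform import Rotation as Ro
s=telemetry.sense(); print(s['time'],s['ee_pos'],s['joint_positions'].round(2),Ro.from_quat(s['tool_rot']).as_matrix().round(3))
c=cam('wrist'); save(c,'w1.png'); print(-c['R'].T@c['t'],c['R'][2],c['fx'])
for p in [(452.8,-162.9,66.1),(510,-305.6,109),(447.7,-315,109),(467.5,-247.8,119.4)]: print(proj(c,p))
E
```

```text
2.425 [ 450.54498636 -156.84900865  222.54444311] [-0.4   0.16  0.68  2.05 -0.12  0.97  0.51] [[-0.166  0.986 -0.   ]
 [ 0.986  0.166  0.   ]
 [ 0.    -0.    -1.   ]]
[438.35332388 -87.50763682 385.47280536] [ 0.0445986  -0.26097394 -0.96431508] 325.19226210127806
(np.float64(284.07938488021665), np.float64(194.31258452465164))
(np.float64(314.5862684777177), np.float64(340.7050106875121))
(np.float64(255.7181544091791), np.float64(340.11191560686007))
(np.float64(284.66210825088206), np.float64(296.2786342629291))
```

View pics/w1.png

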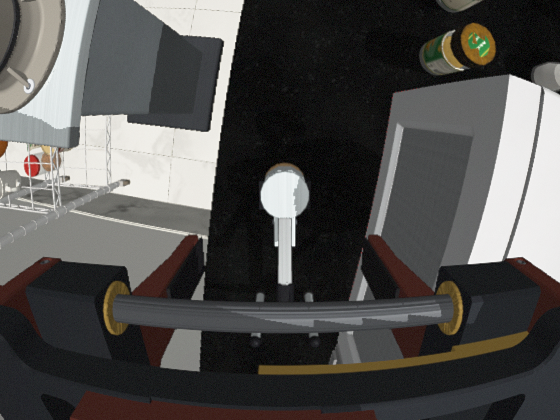

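The wrist view shows the head centred at (284,193), the pad at (285,292) and the pegs at (256,341) and (314,341). All lie where my points project. I'll check the clearance to the microwave front before descending.

```bash
python3 - <<'E'
from h import *
c=cam('wrist');t=cam('top')
for v in (150,194,230):
    r=c['img'][v,320:420].astype(int).mean(1); u=320+int(np.argmax(r>60)); print('w',u,onz(c,u,v,5).round(),r[u-322:u-315].round())
for u in (320,345,365):
    col=t['img'][185:230,u].astype(int).mean(1); v=185+int(np.argmax(col<60)); print('t',v,onz(t,u,v,5).round())
E
```

```text
w 383 [ 564. -102.    5.] [ 10.  17.  61. 103. 104. 101. 102.]
w 374 [ 565. -157.    5.] [ 15.  26.  70. 100. 105. 101. 102.]
w 366 [ 566. -205.    5.] [ 13.  24.  62. 103. 104. 100. 104.]
t 206 [557. -93.   5.]
t 205 [ 558. -162.    5.]
t 214 [ 532. -216.    5.]
```

>>> servo_tool(
  plan=[
    [[0.25, -0.6, -3], [0, 0, 0], 1],
    [[0, 0, -3], [0, 0, 0], 1],
    [[0, 0, -3], [0, 0, 0], 1],
    [[0, 0, -2], [0, 0, 0], 1],
    [[0, 0, -2], [0, 0, 0], 1],
    [[0, 0, -1.5], [0, 0, 0], 1],
    [[0, 0, -1.5], [0, 0, 0], 1],
    [[0, 0, -1], [0, 0, 0], 1],
    [[0, 0, 0], [0, 0, 0], 1],
  ],
)

```text
time: 3.7
ee_pos: [452.8, -163.3, 52.2]
tool_rot: [0.646, 0.764, -0.0, -0.0]
ft_force: [0.5, -0.2, -0.1]
gripper_width: 87.7
```

```bash
python3 - <<'E'
from h import *
s=telemetry.sense(); print(s['time'],s['ee_pos'],s['ft_force'])
c=cam('wrist'); save(c,'w2.png')
E
```

```text
3.7 [ 452.79781534 -163.29852501   52.16143783] [ 0.52298422 -0.15598012 -0.09199829]
```

View pics/w2.png

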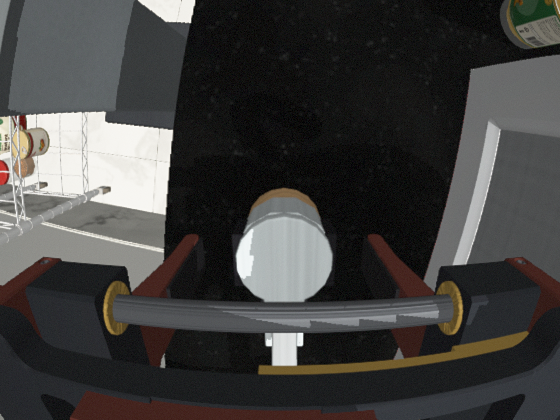

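The head at (285,257) sits midway between the fingertips at (195,237) and (373,237). I'll go down the last 18 mm and close.

>>> servo_tool(
  plan=[
    [[0, 0, -0.9], [0, 0, 0], 1],
    [[0, 0, -0.9], [0, 0, 0], 1],
    [[0, 0, 0], [0, 0, 0], 0.4],
    [[0, 0, 0], [0, 0, 0], 0],
    [[0, 0, 0], [0, 0, 0], -0.4],
    [[0, 0, 0], [0, 0, 0], -1],
    [[0, 0, 0], [0, 0, 0], -1],
    [[0, 0, 0], [0, 0, 0], -1],
  ],
  squeeze=55,
)

```text
time: 4.75
ee_pos: [453.3, -163.4, 34.8]
tool_rot: [0.646, 0.764, 0.0, 0.0]
ft_force: [-0.4, 0.8, 2.0]
gripper_width: 52.6
```

>>> servo_tool(
  plan=[
    [[0, 0, 0.3], [0, 0, 0], -1],
    [[0, 0, 0.5], [0, 0, 0], -1],
    [[0, 0, 1], [0, 0, 0], -1],
    [[0, 0, 1.5], [0, 0, 0], -1],
    [[0, 0, 2], [0, 0, 0], -1],
    [[0, 0, 2], [0, 0, 0], -1],
    [[0, 0, 2], [0, 0, 0], -1],
    [[0, 0, 1], [0, 0, 0], -1],
    [[0, 0, 0], [0, 0, 0], -1],
    [[0, 0, 0], [0, 0, 0], -1],
  ],
)

```text
time: 6.0
ee_pos: [452.7, -163.1, 137.2]
tool_rot: [0.646, 0.764, -0.0, -0.0]
ft_force: [-0.1, -0.3, -3.6]
gripper_width: 52.8
```

```bash
python3 - <<'E'
from h import *
s=telemetry.sense(); print(s['time'],s['ee_pos'],s['ft_force'],s['ft_torque'],s['gripper_width'])
t=cam('top');sd=cam('side')
h=lambda c,u,v,w,hh,k:cv2.resize(c['img'][v:v+hh,u:u+w],(w*k,hh*k),interpolation=cv2.INTER_CUBIC)
cv2.imwrite('pics/l1.png',np.vstack([h(t,300,180,160,75,5)[:,:,::-1],h(sd,290,210,160,75,5)[:,:,::-1]]))
E
```

```text
6.0 [ 452.67080567 -163.11977758  137.20687309] [-0.10057811 -0.29536346 -3.63762189] [0.0451906  0.11560975 0.00693438] 52.82917798039497
```

View pics/l1.png

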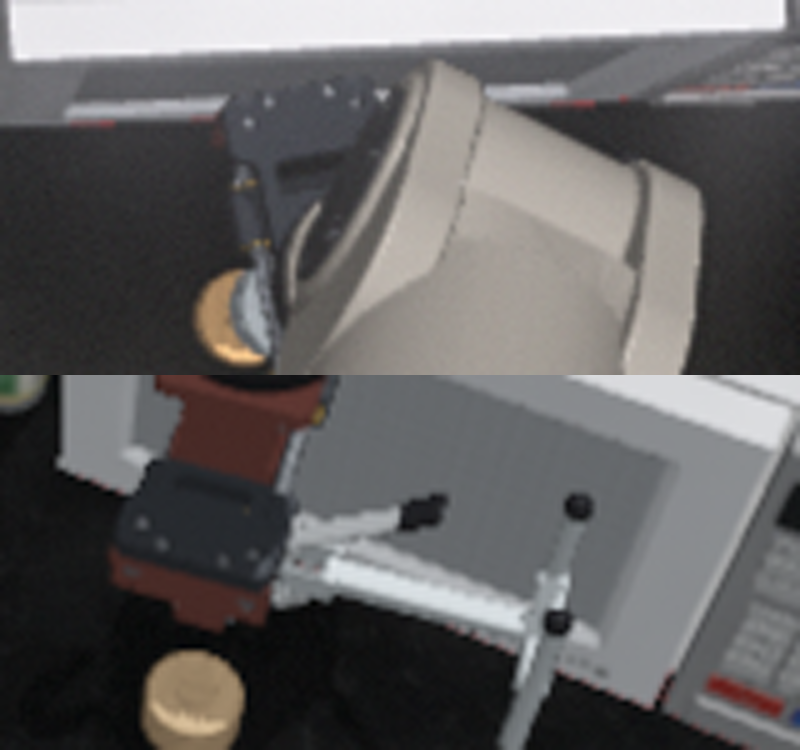

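>>> servo_tool(
  plan=[
    [[0.1, 3.2, 0], [0, 0, 0], -1],
    [[0.1, 4, 0], [0, 0, 0], -1],
    [[0.1, 4, 0], [0, 0, 0], -1],
    [[0.1, 4, 0], [0, 0, 0], -1],
    [[0, 4, 0], [0, 0, 0], -1],
    [[0, 3.2, 0], [0, 0, 0], -1],
    [[0, 0, 0], [0, 0, 0], -1],
    [[0, 0, 0], [0, 0, 0], -1],
  ],
)

```text
time: 7.1
ee_pos: [456.9, 59.9, 137.3]
tool_rot: [0.646, 0.763, -0.001, -0.0]
ft_force: [0.2, -0.2, -4.0]
gripper_width: 52.9
```

```bash
python3 - <<'E'
from h import *
s=telemetry.sense(); print(s['time'],s['ee_pos'],s['ft_force'])
w=cam('wrist'); sd=cam('side'); t=cam('top')
for p in [(455.3,144.1,59.8),(457.4,145.4,3)]: print(proj(w,p))
f=lambda x,y:(290+(x+.5)/5-.5,210+(y-375+.5)/5-.5)
for (x,y),z in (((578,507),(510.2,-305.6)),((557,621),(447.7,-315.1))):
    o,d=ray(sd,*f(x,y)); k=((z[0]-o[0])*d[0]+(z[1]-o[1])*d[1])/(d[0]**2+d[1]**2); print('peg',o+k*d)
u,v=map(int,proj(w,(457,145,30)))
cr=lambda c,u,v,k:cv2.resize(c['img'][v-40:v+40,u-40:u+40],(400,400),interpolation=cv2.INTER_CUBIC)
u2,v2=map(int,proj(sd,(457,145,30)));print(u,v,u2,v2)
cv2.imwrite('pics/b1.png',np.hstack([cr(w,u,v,5),cr(sd,u2,v2,5)])[:,:,::-1])
E
```

```text
7.1 [456.85193763  59.85047722 137.29897824] [ 0.21989864 -0.24325821 -4.01665543]
(np.float64(300.17380603004136), np.float64(100.09362275674003))
(np.float64(299.3415867453491), np.float64(102.35474549730448))
peg [ 510.13894552 -304.06983412  209.15124223]
peg [ 447.69532609 -314.90999494  208.94750071]
300 101 228 225
```

View pics/b1.png

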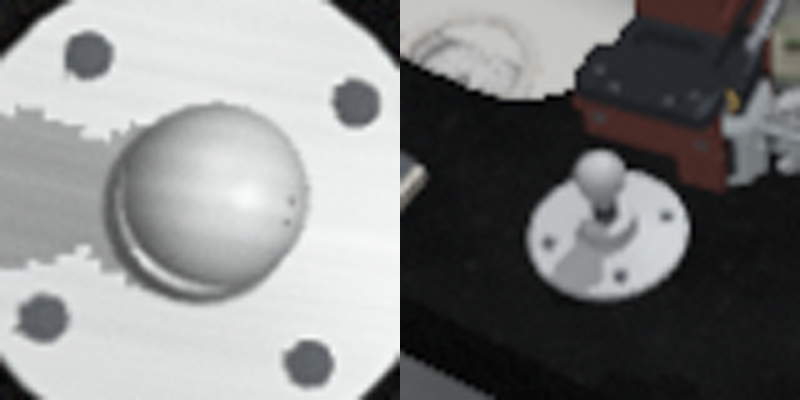

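The wrist crop shows the ball at about (302.5,99.8) and the bolt circle at (299.4,102.5), where the measured axis projects. In the side crop the ball is at (228,220.5). The tail droops by only about 2 mm.

```bash
python3 - <<'E'
from h import *
w=cam('wrist'); sd=cam('side'); t=cam('top')
a=(w,302.5,99.8); b=(sd,228-.4+.0,220.2)
print(tri(a,b)); print(onz(w,302.5,99.8,50),onz(w,302.5,99.8,62)); print('disc',onz(w,299.4,102.5,4))
g=9.81
E
```

```text
(array([456.98258528, 145.21278109,  54.93302903]), [np.float64(0.9177448563186404), np.float64(0.9177448563186613)])
[457.81704768 144.8169146   50.        ] [457.20240818 144.05291606  62.        ]
disc [457.83734638 144.82129804   4.        ]
```

>>> servo_tool(
  plan=[
    [[0, 2.8, 0], [0, 0, 0], -1],
    [[0, 3, 0], [0, 0, 0], -1],
    [[0, 2.7, 0], [0, 0, 0], -1],
    [[0, 0, 0], [0, 0, 0], -1],
    [[0, 0, -2], [0, 0, 0], -1],
    [[0, 0, -2], [0, 0, 0], -1],
    [[0, 0, -1], [0, 0, 0], -1],
    [[0, 0, -0.5], [0, 0, 0], -1],
    [[0, 0, 0], [0, 0, 0], -1],
    [[0, 0, 0], [0, 0, 0], -1],
  ],
)

```text
time: 8.65
ee_pos: [457.6, 145.7, 83.2]
tool_rot: [0.646, 0.764, 0.001, 0.0]
ft_force: [-0.5, -0.1, -4.6]
gripper_width: 52.8
```

>>> servo_tool(
  plan=[
    [[0, -0.06, -0.3], [0, 0, 0], -1],
    [[0, 0, -0.3], [0, 0, 0], -1],
    [[0, 0, -0.3], [0, 0, 0], -1],
    [[0, 0, -0.2], [0, 0, 0], -1],
    [[0, 0, 0], [0, 0, 0], -1],
  ],
)

```text
time: 9.28
ee_pos: [457.0, 144.9, 71.5]
tool_rot: [0.646, 0.764, -0.0, -0.0]
ft_force: [-1.5, -0.3, -3.6]
gripper_width: 52.3
```

>>> servo_tool(
  plan=[
    [[0, 0, -0.2], [0, 0, 0], -1],
    [[0, 0, -0.2], [0, 0, 0], -1],
    [[0, 0, 0], [0, 0, 0], -1],
  ],
)

```text
time: 9.65
ee_pos: [457.0, 145.0, 67.5]
tool_rot: [0.646, 0.764, -0.0, -0.0]
ft_force: [-0.6, -0.3, -3.8]
gripper_width: 52.6
```

>>> servo_tool(
  plan=[
    [[0, 0, -0.15], [0, 0, 0], -1],
    [[0, 0, -0.15], [0, 0, 0], -1],
    [[0, 0, 0], [0, 0, 0], -1],
  ],
)

```text
time: 10.02
ee_pos: [457.0, 145.0, 64.5]
tool_rot: [0.646, 0.764, -0.0, -0.0]
ft_force: [-0.8, -0.1, -3.4]
gripper_width: 52.8
```

>>> servo_tool(
  plan=[
    [[0, 0, -0.1], [0, 0, 0], -1],
    [[0, 0, -0.1], [0, 0, 0], -1],
    [[0, 0, 0], [0, 0, 0], -1],
  ],
)

```text
time: 10.4
ee_pos: [457.1, 145.0, 62.6]
tool_rot: [0.646, 0.764, -0.0, -0.0]
ft_force: [0.9, 0.3, -4.5]
gripper_width: 52.6
```

>>> servo_tool(
  plan=[
    [[0, 0, -0.1], [0, 0, 0], -1],
    [[0, 0, -0.1], [0, 0, 0], -1],
    [[0, 0, 0], [0, 0, 0], -1],
  ],
)

```text
time: 10.78
ee_pos: [457.1, 145.0, 60.6]
tool_rot: [0.646, 0.764, -0.0, -0.0]
ft_force: [-0.6, -1.0, -4.9]
gripper_width: 52.8
```

>>> servo_tool(
  plan=[
    [[0, 0, -0.1], [0, 0, 0], -1],
    [[0, 0, -0.1], [0, 0, 0], -1],
    [[0, 0, 0], [0, 0, 0], -1],
  ],
)

```text
time: 11.15
ee_pos: [457.0, 145.0, 58.6]
tool_rot: [0.646, 0.764, -0.0, -0.0]
ft_force: [-0.1, 0.6, -3.6]
gripper_width: 52.9
```

>>> servo_tool(
  plan=[
    [[0, 0, -0.1], [0, 0, 0], -1],
    [[0, 0, 0], [0, 0, 0], -1],
  ],
)

```text
time: 11.4
ee_pos: [457.1, 145.0, 57.6]
tool_rot: [0.646, 0.764, -0.0, -0.0]
ft_force: [0.2, 0.7, -4.2]
gripper_width: 52.7
```

>>> servo_tool(
  plan=[
    [[0, 0, -0.1], [0, 0, 0], -1],
    [[0, 0, 0], [0, 0, 0], -1],
  ],
)

```text
time: 11.65
ee_pos: [457.1, 145.0, 56.6]
tool_rot: [0.646, 0.764, -0.0, -0.0]
ft_force: [0.0, 0.9, -4.0]
gripper_width: 52.8
```

>>> servo_tool(
  plan=[
    [[0, 0, -0.1], [0, 0, 0], -1],
    [[0, 0, 0], [0, 0, 0], -1],
  ],
)

```text
time: 11.9
ee_pos: [457.1, 145.0, 55.6]
tool_rot: [0.646, 0.764, -0.0, -0.0]
ft_force: [0.0, 0.8, -3.7]
gripper_width: 53.1
```

>>> servo_tool(
  plan=[
    [[0, 0, -0.1], [0, 0, 0], -1],
    [[0, 0, 0], [0, 0, 0], -1],
  ],
)

```text
time: 12.15
ee_pos: [457.3, 145.1, 54.7]
tool_rot: [0.646, 0.764, 0.0, 0.0]
ft_force: [1.3, -0.1, -3.8]
gripper_width: 52.6
```

>>> servo_tool(
  plan=[
    [[0, 0, -0.1], [0, 0, 0], -1],
    [[0, 0, 0], [0, 0, 0], -1],
  ],
)

```text
time: 12.4
ee_pos: [457.4, 145.1, 53.7]
tool_rot: [0.646, 0.764, 0.0, 0.0]
ft_force: [1.3, 0.3, -4.6]
gripper_width: 52.8
```

>>> servo_tool(
  plan=[
    [[0, 0, -0.1], [0, 0, 0], -1],
    [[0, 0, 0], [0, 0, 0], -1],
  ],
)

```text
time: 12.65
ee_pos: [457.6, 145.1, 52.8]
tool_rot: [0.646, 0.764, 0.0, 0.0]
ft_force: [1.7, -0.2, -2.8]
gripper_width: 52.7
```

>>> servo_tool(
  plan=[
    [[0.06, 0, -0.1], [0, 0, 0], -1],
    [[0, 0, 0], [0, 0, 0], -1],
  ],
)

```text
time: 12.9
ee_pos: [457.7, 145.0, 51.7]
tool_rot: [0.646, 0.764, 0.0, -0.0]
ft_force: [0.2, -0.1, 0.2]
gripper_width: 52.7
```

>>> servo_tool(
  plan=[
    [[0, 0, -0.1], [0, 0, 0], -1],
    [[0, 0, 0], [0, 0, 0], -1],
  ],
)

```text
time: 13.15
ee_pos: [457.7, 145.0, 50.7]
tool_rot: [0.646, 0.764, -0.0, -0.0]
ft_force: [0.4, -0.1, -0.5]
gripper_width: 52.4
```

>>> servo_tool(
  plan=[
    [[0, 0, -0.1], [0, 0, 0], -1],
    [[0, 0, 0], [0, 0, 0], -1],
  ],
)

```text
time: 13.4
ee_pos: [457.6, 144.9, 49.5]
tool_rot: [0.646, 0.764, -0.0, -0.0]
ft_force: [0.6, -1.3, -0.5]
gripper_width: 52.6
```

>>> servo_tool(
  plan=[
    [[0, 0, -0.1], [0, 0, 0], -1],
    [[0, 0, 0], [0, 0, 0], -1],
  ],
)

```text
time: 13.65
ee_pos: [457.6, 144.9, 48.5]
tool_rot: [0.646, 0.764, -0.0, -0.0]
ft_force: [-0.1, -0.5, -0.9]
gripper_width: 52.6
```

>>> servo_tool(
  plan=[
    [[0, 0, -0.1], [0, 0, 0], -1],
    [[0, 0, 0], [0, 0, 0], -1],
  ],
)

```text
time: 13.9
ee_pos: [457.5, 144.9, 47.4]
tool_rot: [0.646, 0.764, -0.0, -0.0]
ft_force: [0.3, -1.1, -2.3]
gripper_width: 53.0
```

>>> servo_tool(
  plan=[
    [[0, 0, -0.1], [0, 0, 0], -1],
    [[0, 0, 0], [0, 0, 0], -1],
  ],
)

```text
time: 14.15
ee_pos: [457.6, 145.0, 46.5]
tool_rot: [0.646, 0.764, -0.0, -0.0]
ft_force: [0.2, -1.2, -2.6]
gripper_width: 53.3
```

>>> servo_tool(
  plan=[
    [[0, 0, -0.05], [0, 0, 0], -1],
    [[0, 0, 0], [0, 0, 0], -1],
  ],
)

```text
time: 14.4
ee_pos: [457.6, 145.0, 46.0]
tool_rot: [0.646, 0.764, -0.0, -0.0]
ft_force: [0.3, -0.1, -2.2]
gripper_width: 52.7
```

>>> servo_tool(
  plan=[
    [[0, 0, -0.05], [0, 0, 0], -1],
    [[0, 0, 0], [0, 0, 0], -1],
  ],
)

```text
time: 14.65
ee_pos: [457.7, 145.0, 45.6]
tool_rot: [0.646, 0.764, -0.0, -0.0]
ft_force: [0.2, -1.1, -1.8]
gripper_width: 52.3
```

```bash
python3 - <<'E'
from h import *
sd=cam('side'); 
cv2.imwrite('pics/s2.png',cv2.resize(sd['img'][140:290,180:380],(800,600),interpolation=cv2.INTER_CUBIC)[:,:,::-1])
a=np.radians(-80.4); ax=np.array([np.cos(a),np.sin(a)]); 
for sg in (32,-32):
  for z in (95,105,115,125): print(z,((np.array(proj(sd,[457.6+150*ax[0]-sg*ax[1],145+150*ax[1]+sg*ax[0],z]))-[180,140])*4).round())
s=telemetry.sense(); print(s['ft_force'],s['ft_torque'])
E
```

```text
95 [414. 305.]
105 [414. 295.]
115 [414. 285.]
125 [414. 275.]
95 [381. 377.]
105 [381. 368.]
115 [381. 358.]
125 [381. 348.]
[ 1.06539305 -0.2205186  -2.1022876 ] [-0.08933513 -0.06794359  0.03366076]
```

View pics/s2.png

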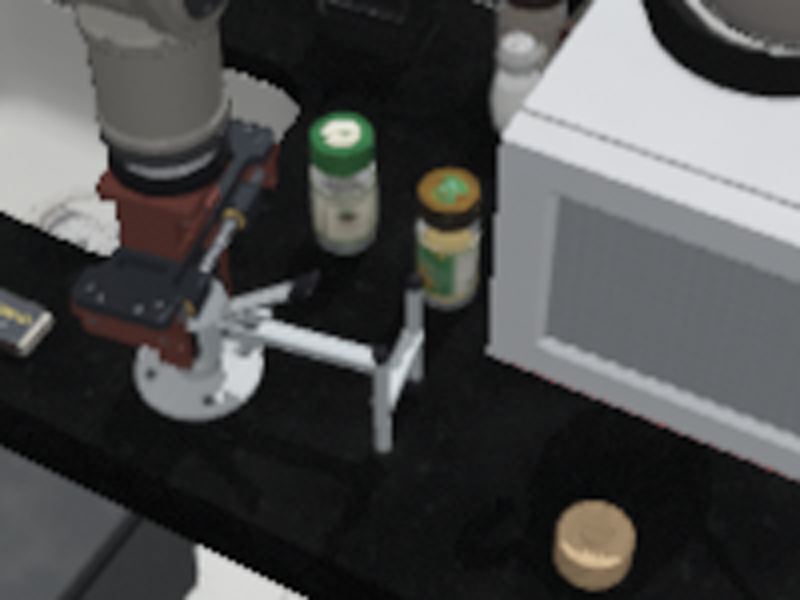

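Peg tops at (414,282) and (381,352) put them about 120 mm high, so the arm hasn't slipped in the grip. I'll keep pressing.

>>> servo_tool(
  plan=[
    [[0, 0, -0.05], [0, 0, 0], -1],
    [[0, 0, 0], [0, 0, 0], -1],
  ],
)

```text
time: 14.95
ee_pos: [457.6, 145.0, 45.1]
tool_rot: [0.646, 0.764, -0.0, -0.0]
ft_force: [-0.2, -0.1, -2.7]
gripper_width: 52.7
```

>>> servo_tool(
  plan=[
    [[0, 0, -0.05], [0, 0, 0], -1],
    [[0, 0, 0], [0, 0, 0], -1],
  ],
)

```text
time: 15.2
ee_pos: [457.7, 145.0, 44.7]
tool_rot: [0.646, 0.764, -0.0, -0.0]
ft_force: [-0.7, -1.0, -0.3]
gripper_width: 52.8
```

>>> servo_tool(
  plan=[
    [[0, 0, -0.05], [0, 0, 0], -1],
    [[0, 0, 0], [0, 0, 0], -1],
  ],
)

```text
time: 15.45
ee_pos: [457.8, 145.1, 44.3]
tool_rot: [0.646, 0.764, 0.0, -0.0]
ft_force: [0.0, -0.5, 0.8]
gripper_width: 52.4
```

>>> servo_tool(
  plan=[
    [[0, 0, -0.05], [0, 0, 0], -1],
    [[0, 0, 0], [0, 0, 0], -1],
  ],
)

```text
time: 15.7
ee_pos: [457.8, 145.1, 43.9]
tool_rot: [0.646, 0.764, 0.0, -0.0]
ft_force: [-1.2, -1.2, 4.7]
gripper_width: 52.7
```

>>> servo_tool(
  plan=[
    [[0, 0, -0.05], [0, 0, 0], -1],
    [[0, 0, 0], [0, 0, 0], -1],
  ],
)

```text
time: 15.95
ee_pos: [457.9, 145.1, 43.5]
tool_rot: [0.646, 0.764, 0.0, -0.0]
ft_force: [-1.7, -1.1, 8.0]
gripper_width: 52.6
```

>>> servo_tool(
  plan=[
    [[0, 0, -0.05], [0, 0, 0], -1],
    [[0, 0, 0], [0, 0, 0], -1],
  ],
)

```text
time: 16.2
ee_pos: [458.0, 145.1, 43.2]
tool_rot: [0.646, 0.764, 0.0, -0.0]
ft_force: [-3.4, -1.9, 11.6]
gripper_width: 52.6
```

>>> servo_tool(
  plan=[
    [[0, 0, -0.03], [0, 0, 0], -1],
    [[0, 0, 0], [0, 0, 0], -1],
  ],
)

```text
time: 16.45
ee_pos: [458.0, 145.1, 43.0]
tool_rot: [0.646, 0.764, 0.0, -0.0]
ft_force: [-3.3, -0.6, 12.4]
gripper_width: 52.8
```

>>> servo_tool(
  plan=[
    [[0, 0, -0.03], [0, 0, 0], -1],
    [[0, 0, 0], [0, 0, 0], -1],
  ],
)

```text
time: 16.7
ee_pos: [458.0, 145.1, 42.8]
tool_rot: [0.646, 0.764, 0.0, -0.0]
ft_force: [-4.3, -1.0, 14.5]
gripper_width: 52.6
```

>>> servo_tool(
  plan=[
    [[0, 0, -0.03], [0, 0, 0], -1],
    [[0, 0, 0], [0, 0, 0], -1],
  ],
)

```text
time: 16.95
ee_pos: [458.0, 145.2, 42.6]
tool_rot: [0.646, 0.764, 0.0, -0.0]
ft_force: [-3.2, -1.6, 15.6]
gripper_width: 52.6
```

>>> servo_tool(
  plan=[
    [[0, 0, 0.1], [0, 0, 0], -1],
    [[0, 0, 0.05], [0, 0, 0], -1],
    [[0, 0, 0], [0, 0, 0], -1],
  ],
)

```text
time: 17.32
ee_pos: [457.9, 145.1, 43.6]
tool_rot: [0.646, 0.764, 0.0, -0.0]
ft_force: [-2.5, -0.5, 6.5]
gripper_width: 52.6
```

>>> servo_tool(
  plan=[
    [[0, 0, 0.05], [0, 0, 0], -1],
    [[0, 0, 0], [0, 0, 0], -1],
  ],
)

```text
time: 17.58
ee_pos: [457.8, 145.1, 43.9]
tool_rot: [0.646, 0.764, 0.0, 0.0]
ft_force: [-0.8, -0.2, 3.7]
gripper_width: 52.2
```

>>> servo_tool(
  plan=[
    [[0, 0, 0.04], [0, 0, 0], -1],
    [[0, 0, 0], [0, 0, 0], -0.5],
    [[0, 0, 0], [0, 0, 0], 0.3],
    [[0, 0, 0], [0, 0, 0], 0.6],
    [[0, 0, 0], [0, 0, 0], 1],
    [[0, 0, 0], [0, 0, 0], 1],
    [[0, 0, 0], [0, 0, 0], 1],
    [[0, 0, 0], [0, 0, 0], 1],
  ],
)

```text
time: 18.58
ee_pos: [457.8, 145.0, 44.2]
tool_rot: [0.646, 0.764, 0.0, 0.0]
ft_force: [0.5, 0.9, 0.5]
gripper_width: 87.7
```

>>> servo_tool(
  plan=[
    [[0, 0, 0.5], [0, 0, 0], 1],
    [[0, 0, 1], [0, 0, 0], 1],
    [[0, 0, 2], [0, 0, 0], 1],
    [[0, 0, 3], [0, 0, 0], 1],
    [[0, 0, 4], [0, 0, 0], 1],
    [[0, 0, 5], [0, 0, 0], 1],
    [[0, 3, 2], [0, 0, 0], 1],
    [[0, 3, 0], [0, 0, 0], 1],
    [[0, 0, 0], [0, 0, 0], 1],
  ],
)

```text
time: 19.7
ee_pos: [457.5, 207.3, 220.0]
tool_rot: [0.644, 0.765, 0.001, -0.0]
ft_force: [-0.2, 0.0, -0.1]
gripper_width: 87.8
```

```bash
python3 - <<'E'
from h import *
s=telemetry.sense(); print(s['time'],s['ee_pos'],s['ft_force'],s['gripper_width'])
w=cam('wrist'); sd=cam('side'); save(w,'w3.png'); save(sd,'s3.png')
print(-w['R'].T@w['t'])
cv2.imwrite('pics/s3.png',np.hstack([cv2.resize(sd['img'][175:275,200:300],(400,400),interpolation=cv2.INTER_CUBIC),cv2.resize(w['img'][180:380,180:380],(400,400),interpolation=cv2.INTER_CUBIC)])[:,:,::-1])
E
```

```text
19.7 [457.50583596 207.2742843  219.96847349] [-0.15110921  0.02185488 -0.14528563] 87.81890003773688
[444.86367883 276.44153162 382.92630769]
```

View pics/s3.png

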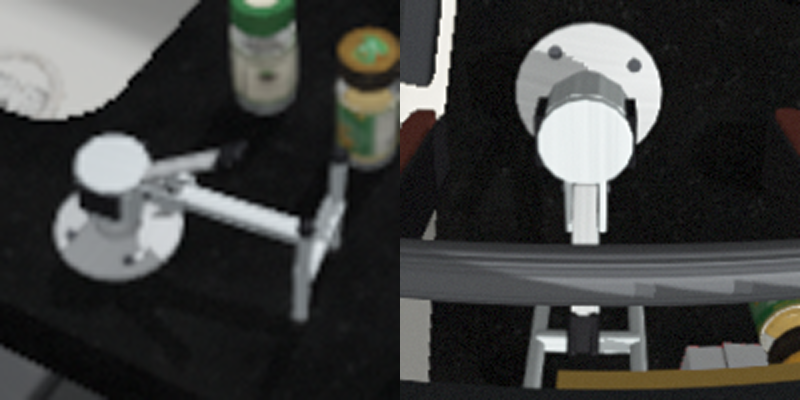

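Side crop: the arm stands with both feet on the worktop, head top at (228,215), pad at (258,213) and pegs at (285,213) and (277,232). In the wrist image the pad is at (271,345) and the head at (273,251).

```bash
python3 - <<'E'
from h import *
w=cam('wrist'); sd=cam('side')
H,e=tri((w,272.7,250.7),(sd,228,215.4)); print('head top',H.round(1),np.round(e,1))
P,e=tri((w,270.8,344.8),(sd,258.1,213.1)); print('pad',P.round(1),np.round(e,1)); d=P-H; print(np.hypot(d[0],d[1]),np.degrees(np.arctan2(d[1],d[0])))
# expected for rim 37.4 (ball 53.4), slope b, az a
a=np.radians(-80.4)
for b in (0.04,0.07,0.1):
  A=np.array([np.cos(a)*np.cos(b),np.sin(a)*np.cos(b),-np.sin(b)]); Z=np.array([np.cos(a)*np.sin(b),np.sin(a)*np.sin(b),np.cos(b)])
  B=np.array([457.8,145,53.4]); f=lambda x,z:(B+A*x+Z*(z-16)).round(1)
  print(b,'headtop',f(0,38),'open',f(81,92),'down',f(109,44),'hinge',f(30,30),'foot z',f(150,-28)[2],'peg',proj(sd,f(150,82)))
E
```

```text
head top [457.1 141.9  77.5] [0.6 0.6]
pad [470.9  54.5 121.3] [1. 1.]
88.4005393451775 -81.00077451140972
0.04 headtop [457.9 144.1  75.4] open [471.8  62.2 126.1] down [476.1  36.5  77. ] hinge [462.9 114.9  66.2] foot z 3.4 peg (np.float64(280.4581802522462), np.float64(220.84466606632583))
0.07 headtop [458.1 143.5  75.3] open [472.2  60.1 123.5] down [476.3  35.9  73.7] hinge [463.  114.5  65.3] foot z -1.0 peg (np.float64(281.09210356374524), np.float64(222.14893374157396))
0.1 headtop [458.2 142.8  75.3] open [472.5  58.1 120.9] down [476.4  35.3  70.4] hinge [463.  114.2  64.3] foot z -5.4 peg (np.float64(281.6883758286034), np.float64(223.43087239998266))
```

>>> servo_tool(
  plan=[
    [[0.5, -3.7, 0], [0, 0, 0], -1],
    [[0.5, -3.7, 0], [0, 0, 0], -1],
    [[0.45, -3.7, 0], [0, 0, 0], -1],
    [[0, -3.55, 0], [0, 0, 0], -1],
    [[0, 0, -2], [0, 0, 0], -1],
    [[0, 0, -2.5], [0, 0, 0], -1],
    [[0, 0, -2.5], [0, 0, 0], -1],
    [[0, 0, -0.8], [0, 0, 0], -1],
    [[0, 0, 0], [0, 0, 0], -1],
    [[0, 0, 0], [0, 0, 0], -1],
  ],
  squeeze=20,
)

```text
time: 21.15
ee_pos: [472.8, 58.4, 142.0]
tool_rot: [0.646, 0.763, 0.001, 0.0]
ft_force: [0.4, 0.4, 0.8]
gripper_width: 0.9
```

```bash
python3 - <<'E'
from h import *
s=telemetry.sense(); print(s['time'],s['ee_pos'],s['ft_force'],s['gripper_width'])
w=cam('wrist'); sd=cam('side')
cv2.imwrite('pics/s4.png',np.hstack([cv2.resize(sd['img'][150:250,210:310],(400,400),interpolation=cv2.INTER_CUBIC),cv2.resize(w['img'][180:380,180:380],(400,400),interpolation=cv2.INTER_CUBIC)])[:,:,::-1])
a=np.radians(-80.4);b=.065
A=np.array([np.cos(a)*np.cos(b),np.sin(a)*np.cos(b),-np.sin(b)]); Z=np.array([np.cos(a)*np.sin(b),np.sin(a)*np.sin(b),np.cos(b)]);B=np.array([457.8,145,53.4])
for k in range(8):
    p=.883-.706*k/7; print((B+A*(30+80.3*np.cos(p))+Z*(14+80.3*np.sin(p))).round(1))
E
```

```text
21.15 [472.82086838  58.4161812  141.97751854] [0.44388326 0.38897309 0.79838889] 0.8957283299709969
[472.1  60.5 124. ]
[473.   54.9 118.2]
[473.9  50.  111.8]
[474.6  45.7 105. ]
[475.2  42.1  97.8]
[475.7  39.3  90.2]
[476.   37.2  82.4]
[476.3  35.9  74.4]
```

View pics/s4.png

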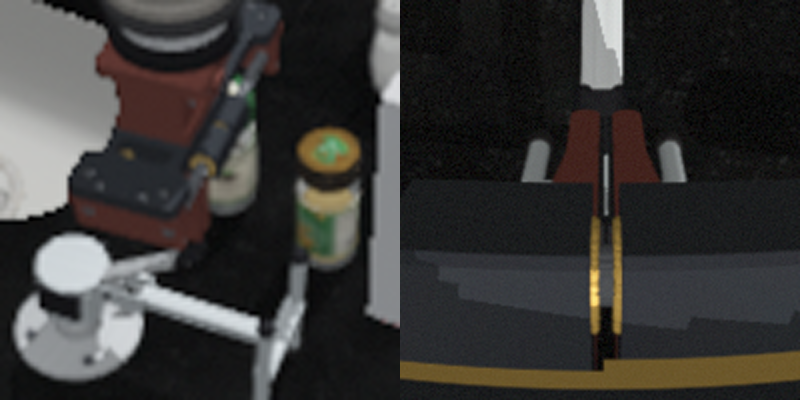

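The shut fingertips are centred on the lever pad (wrist crop: pad at x≈602, fingers at x≈606). I'll press along the arc.

>>> servo_tool(
  plan=[
    [[0, -0.1, -0.8], [0, 0, 0], -1],
    [[0, -0.1, -0.6], [0, 0, 0], -1],
    [[0, -0.1, -0.5], [0, 0, 0], -1],
    [[0, -0.1, -0.5], [0, 0, 0], -1],
    [[0, 0, 0], [0, 0, 0], -1],
  ],
)

```text
time: 21.88
ee_pos: [473.0, 53.7, 117.2]
tool_rot: [0.646, 0.763, 0.0, 0.001]
ft_force: [1.9, -1.6, 2.8]
gripper_width: 0.6
```

>>> servo_tool(
  plan=[
    [[0.05, -0.25, -0.3], [0, 0, 0], -1],
    [[0.05, -0.25, -0.35], [0, 0, 0], -1],
    [[0, 0, 0], [0, 0, 0], -1],
  ],
)

```text
time: 22.25
ee_pos: [473.0, 49.6, 110.3]
tool_rot: [0.646, 0.764, -0.0, -0.0]
ft_force: [1.8, 0.2, 1.7]
gripper_width: 0.4
```

>>> servo_tool(
  plan=[
    [[0.05, -0.25, -0.35], [0, 0, 0], -1],
    [[0.04, -0.2, -0.35], [0, 0, 0], -1],
    [[0.03, -0.2, -0.36], [0, 0, 0], -1],
    [[0.03, -0.15, -0.36], [0, 0, 0], -1],
    [[0, 0, 0], [0, 0, 0], -1],
  ],
)

```text
time: 22.88
ee_pos: [474.3, 41.2, 96.1]
tool_rot: [0.646, 0.763, -0.0, -0.0]
ft_force: [-0.2, 1.0, 1.3]
gripper_width: 0.6
```

>>> servo_tool(
  plan=[
    [[0.03, -0.15, -0.38], [0, 0, 0], -1],
    [[0.02, -0.12, -0.38], [0, 0, 0], -1],
    [[0.02, -0.1, -0.4], [0, 0, 0], -1],
    [[0.02, -0.1, -0.4], [0, 0, 0], -1],
    [[0, 0, 0], [0, 0, 0], -1],
  ],
)

```text
time: 23.5
ee_pos: [475.3, 36.6, 80.4]
tool_rot: [0.646, 0.764, -0.0, -0.0]
ft_force: [-0.9, 0.6, 0.2]
gripper_width: 0.3
```

```bash
python3 - <<'E'
from h import *
s=telemetry.sense(); print(s['time'],s['ee_pos'],s['ft_force'],s['gripper_width'])
w=cam('wrist'); sd=cam('side')
cv2.imwrite('pics/s5.png',np.hstack([cv2.resize(sd['img'][170:250,220:300],(400,400),interpolation=cv2.INTER_CUBIC),cv2.resize(w['img'][160:360,180:380],(400,400),interpolation=cv2.INTER_CUBIC)])[:,:,::-1])
E
```

```text
23.5 [475.31777868  36.62846509  80.44170939] [-0.92044232  0.59849618  0.21058823] 0.2577087410127571
```

View pics/s5.png

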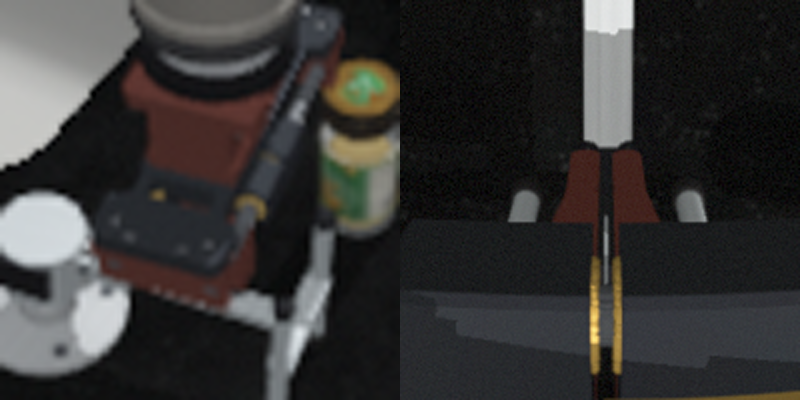

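The wrist crop at (607,150) shows the pad directly under the fingertips, and the lever has followed down. I'll continue in small steps.

>>> servo_tool(
  plan=[
    [[0, -0.05, -0.2], [0, 0, 0], -1],
    [[0, -0.05, -0.2], [0, 0, 0], -1],
    [[0, 0, 0], [0, 0, 0], -1],
  ],
)

```text
time: 23.98
ee_pos: [475.6, 35.9, 76.8]
tool_rot: [0.646, 0.764, 0.0, -0.0]
ft_force: [-0.2, 1.8, 2.1]
gripper_width: 0.6
```

>>> servo_tool(
  plan=[
    [[0, 0, -0.1], [0, 0, 0], -1],
    [[0, 0, 0], [0, 0, 0], -1],
  ],
)

```text
time: 24.22
ee_pos: [475.8, 35.9, 76.1]
tool_rot: [0.646, 0.764, 0.0, 0.0]
ft_force: [-1.5, 0.5, 5.7]
gripper_width: 0.3
```

>>> servo_tool(
  plan=[
    [[0, 0, -0.1], [0, 0, 0], -1],
    [[0, 0, 0], [0, 0, 0], -1],
  ],
)

```text
time: 24.48
ee_pos: [476.1, 35.9, 75.5]
tool_rot: [0.646, 0.764, 0.0, -0.0]
ft_force: [-2.5, 0.6, 11.1]
gripper_width: 0.2
```

>>> servo_tool(
  plan=[
    [[0, 0, -0.06], [0, 0, 0], -1],
    [[0, 0, 0], [0, 0, 0], -1],
  ],
)

```text
time: 24.72
ee_pos: [476.2, 36.0, 75.3]
tool_rot: [0.646, 0.764, 0.001, -0.0]
ft_force: [-3.7, 0.7, 15.8]
gripper_width: 0.6
```

>>> servo_tool(
  plan=[
    [[0, 0, -0.05], [0, 0, 0], -1],
    [[0, 0, 0], [0, 0, 0], -1],
  ],
)

```text
time: 24.98
ee_pos: [476.3, 36.0, 75.0]
tool_rot: [0.646, 0.764, 0.001, -0.0]
ft_force: [-4.9, 1.0, 20.1]
gripper_width: 0.3
```

>>> servo_tool(
  plan=[
    [[0, 0, -0.03], [0, 0, 0], -1],
    [[0, 0, 0], [0, 0, 0], -1],
  ],
)

```text
time: 25.22
ee_pos: [476.3, 36.0, 74.9]
tool_rot: [0.646, 0.763, 0.001, -0.0]
ft_force: [-5.1, 0.5, 22.6]
gripper_width: 0.4
```

>>> servo_tool(
  plan=[
    [[0, 0, 0.3], [0, 0, 0], -1],
    [[0, 0, 1], [0, 0, 0], -1],
    [[0, 0, 3], [0, 0, 0], -1],
    [[0, 0, 5], [0, 0, 0], -1],
    [[0, 0, 5], [0, 0, 0], -1],
    [[0, 3, 0.5], [0, 0, 0], -1],
    [[-0.5, 4, 0], [0, 0, 0], -1],
    [[-0.5, 3, 0], [0, 0, 0], -1],
    [[0, 0, 0], [0, 0, 0], -1],
    [[0, 0, 0], [0, 0, 0], -1],
  ],
)

```text
time: 26.48
ee_pos: [465.7, 134.7, 221.5]
tool_rot: [0.646, 0.763, -0.0, 0.0]
ft_force: [0.2, -0.2, -1.2]
gripper_width: 0.6
```

```bash
python3 - <<'E'
from h import *
s=telemetry.sense(); print(s['time'],s['ee_pos'],s['ft_force'])
w=cam('wrist'); sd=cam('side'); t=cam('top')
u,v=map(int,proj(w,(470,60,70))); u=min(max(u,100),460); v=min(max(v,100),320); print(u,v)
cv2.imwrite('pics/f.png',np.hstack([cv2.resize(sd['img'][170:270,200:300],(400,400),interpolation=cv2.INTER_CUBIC),cv2.resize(w['img'][v-100:v+100,u-100:u+100],(400,400),interpolation=cv2.INTER_CUBIC)])[:,:,::-1])
a=np.radians(-80.4);b=.065
A=np.array([np.cos(a)*np.cos(b),np.sin(a)*np.cos(b),-np.sin(b)]); Z=np.array([np.cos(a)*np.sin(b),np.sin(a)*np.sin(b),np.cos(b)]);B=np.array([457.8,145,53.4])
for nm,x,z in [('headtop',0,38),('paddown',109,44),('peg+',150,82)]:
    p=B+A*x+Z*(z-16); print(nm,p.round(1),'side crop',((np.array(proj(sd,p))-[200,170])*4).round(),'wrist crop',((np.array(proj(w,p))-[u-100,v-100])*2+[400,0]).round())
E
```

```text
26.475 [465.67635276 134.74978192 221.5069899 ] [ 0.19762664 -0.22245538 -1.21054914]
275 257
headtop [458.  143.6  75.4] side crop [112. 181.] wrist crop [603.  47.]
paddown [476.2  36.   74.3] side crop [262. 224.] wrist crop [605. 246.]
peg+ [483.5  -6.8 109.5] side crop [324. 208.] wrist crop [605. 350.]
```

View pics/f.png

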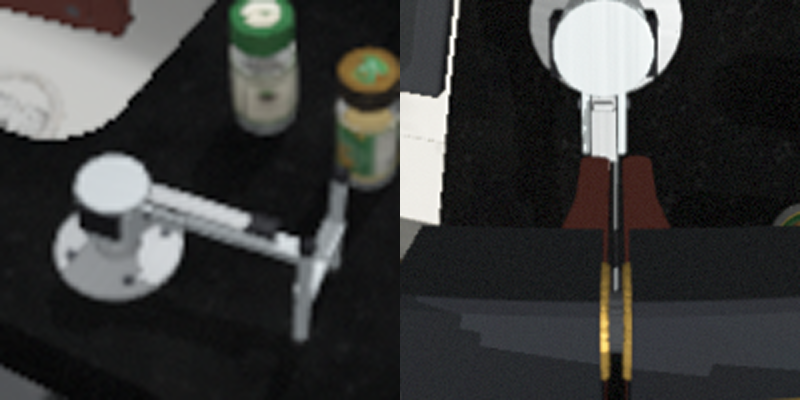

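The lever now lies along the arm. Its pad is at side-crop (262,225), and the fully-down position predicts (262,224). The jars appear unmoved, and the tool is clear.

```bash
python3 -c "
from plant import order; print(order.finish_job())"
```

```text
the job is handed in; nothing more can be done
None
```

The drying arm is mounted on its ball pivot with the latch lever fully down, and the job is handed in at about 26.5 s of the 67 s allowed.

- **Seating:** I took the arm by its flats, set the socket over the ball and pressed straight down. There was light resistance from about 9 to 3 mm short of home, then a firm springy stop at about 19–20 N on the ball. The force fell back along the same curve as I lifted, which fits the ball bearing on the roof. The ball centre works out at about 53 mm, and the cameras gave 55 mm.
- **Release and latch:** Once let go, the arm stood on the ball and both feet, sloping about 0.06 rad. I pressed the lever along its arc to a hard stop at about 23 N.
- **Last checks:** After I withdrew, the lever pad lay within 1 pixel of its fully-down place. The gripper is about 145 mm clear and touching nothing. The two jars look unmoved. The mug and matchbox were never approached, but I did not measure them again.

**What disagreed:**
- The snap felt weaker than stated, about 4 N in readings taken only at the end of each step, so I may have missed the peak. Seating rests on the firm stop, the height match and the lever going fully down.
- An early two-view estimate of the ball height gave 60 mm, so I dropped it for the closer view.
- The head top measured about 2 mm higher than the seated model predicts, close to the camera calibration error.

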